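# Fasten the open toggle latch on the kit case

### The arm

A 6-joint arm with a two-finger parallel gripper is mounted at the origin on the work surface. World frame = base frame: x ahead of the robot, y to its left, z up, the work surface at z = 0. Lengths are in m, angles in rad, forces in N, time in s.
With the tool pointing down it reaches from about 0.35 to 0.875 m from the base axis. Payload 15.5 kg.
Tool frame: the origin (TCP) lies midway between the tips of the shut fingers; the grasp point (between the pads) lies 19 mm behind it (r.grip_point_offset is the distance from the TCP to the grasp point, in m); z points along the fingers, y is the line along which they close (so a half turn about z gives the same grasp; the last joint's range is limited). The gripper opens to 85 mm and grips with 20 to 120 N. Pads are 22 mm wide; open, the fingers measure 114 mm over their backs; the gripper's body (76 mm by 85 mm) begins 54 mm behind the grasp point. The pads swing forward as they close: fully open they stand 13 mm farther back than shut.
Start: joints at [-1.425, 0.494, 1.345, -0, 1.302, -0.096], TCP at [0.15, -0.607, 0.231] pointing down, gripper open.
Joint ranges: [-2.91, 2.91], [-0.82, 2.16], [0.22, 2.67], [-1.22, 4.37], [0.12, 2.79], [-3.08, 3.08]. Speed limits (rad/s): [1.89, 1.89, 2.57, 3.01, 3.01, 3.01].

### API

Orientations are given as a unit quaternion [w, x, y, z].
In Python, from workcell import read_state, cams, job, r gives the robot as it stands.
- The arm moves only by the tool drive_tool, never from a script. Its argument "targets" is a list of rows, each a list of 3 entries, a list of its own where there are three numbers: the shift along the tool's x, y, z in mm, then the turn about the tool's z in rad, then the gripper's target within -1 to 1 (shut at 1, half-way at 0, fully open at -1). A call has exactly 8 rows; each row shifts and turns the commanded pose from where the row before left it, along the tool's axes as they then stand; what a row does not reach is not made up. A row lasts 1/8 s, in which the tool goes at most 62.5 mm and 10.7 degrees, less where a joint would pass 70% of its speed; a pose out of reach is approached as far as the arm can. A call with a gripper value outside its range is refused whole. The fingers move at their own pace and stop on an object; "newtons" is the grip in N (left out, the last holds). Time passes only in rows, so rows that do not move let the fingers close, or fill a call up. It gives the time, the measured TCP pose, the force, the opening and the grip force at its end, in the units of the state.
- read_state(): the state, without advancing time (a new reading comes with each control period).
- cams.camera(name): name is "scene" or "top" or "wrist"; returns the picture (420x560x3 uint8, red, green, blue); there is no depth.
- cams.camera_info(name): a dict with "intrinsics" (3x3 intrinsics, pixels), "dist_coeffs" ([k1, k2, p1, p2, k3] as OpenCV has them; the pictures are not rectified), "pose" (4x4, takes a point from camera to world coordinates). Camera axes: x right, y up, looking along -z (the intrinsics and any distortion apply to the point x, -y, -z); pixel columns grow to the right and rows downward; lengths in m; the calibration is good to about 2 mm. A picture is of the moment at which its call begins: read the wrist's pose just before it. camera_info takes no time and is no camera call; for the wrist camera it gives the pose at the moment of the call.
- job.close_job(): hands the job in; it is judged then, once.
Trained networks look in the newest picture that a camera, given by its name, has taken for a name from the list of things; names that differ only in an ending like _2 or _b are one class to them, and where a whole thing is asked for, a point or a joint stands for the part that bears it (a point fixed in the world has none). Each returns a list of dicts, best first, with "conf" (0 to 1); they miss things now and then, are a little off and sometimes report something else, mostly with a low value. They report only what shows in the picture. A call takes as long as a camera call.
- cams.boxes_of(camera, thing): "bbox" ([centre column, centre row, width, height] as shares, 0 to 1, of the picture: columns of its width, rows of its height, round what is visible of it).
The state is a dict: "time_s": time; "joint_positions": joint angles; "joint_vel": joint speeds; "effort": joint torques, N m; "ee_pos": TCP position; "tool_rot": TCP orientation; "force": force on the tool from outside, world axes, zero at the start; "wrist_torque": the same for the moment, N m; "width": finger opening in m; "grasp_force": force on a finger pad.
Only numpy, scipy, OpenCV 4.12 (cv2) and the standard library are available. Lean on these libraries where they do the work, as an engineer would, in place of code of your own. Each camera call takes 0.05 s, during which the arm holds its last target. There are 200 camera calls.

### The job

A kit case on the stack of bumper plates has two toggle latches on its lid; one is shut, the other stands open. Fasten the open one: with its lever still standing, swing the wire bail over so that its cross bar drops behind the keeper hook, then press the lever down past centre until it lies flat and stays shut by itself.

Things in the scene. Friction and masses are not known exactly. Their poses are not given: they have to be found in the camera images.
- pivot (a point): Axle of the open latch's lever, mid-latch, 22 mm above the case's flat lid (180 x 240 mm). +x runs level from lever to keeper (within 30 deg of straight ahead of the robot), y along the axle, z up. The shut latch, same make, lies low 130 mm to its +y or -y side. A blue tray, kettlebell and grip trainer stand round the case.
- lever (a joint): Lever angle: 0 upright, grows as it tips to the pivot's -x, 1.57 flat on its stop (shut; its top then 2 mm, at the rounded end 4 mm, above the pivot's axis). Steel plate 24 mm wide, reaching 65 mm from the pivot. Starts at 0.05 to 0.3, stays where left while the bail is slack (1 N moves it). Bail hooked: takes about 5 N, hardest near 0.85, and stays shut by itself once past centre at 1.2.
- bail_bar (a point): Centre of the bail's cross bar (40 mm long along y). The bail is a U of 6 mm steel wire, legs 75 mm, hinged on a pin in the lever (lever upright: pin 6 mm behind, 23 mm above the pivot). It starts leaning back over the lever, bar 25 to 49 mm behind (-x) and 86 to 96 mm above the pivot, clear of the lever's end. Pushed to +x past upright it falls by itself, in half a second, behind the keeper.
- keeper_throat (a point): Where the hooked bar sits: on the far (+x) side of the keeper, a steel hook 24 mm wide, below its outward lip; 55 mm in +x of the pivot, 2 mm lower; axes as the pivot's. With the lever still up the fallen bar lies 0 to 10 mm further in +x and about 4 mm lower, on a strike plate. The sprung keeper gives about 4 mm towards the lever as the latch shuts.

How it is judged:
By the outcome, as a careful person would: the job done as asked, in the order asked, and still so for the second after the job is handed in, with the robot touching nothing.
It also fails if it takes over 42 s, if anything falls off the work surface, if the arm or the gripper's body presses on something with over 40 N, if the wrist force passes 120 N, or if a joint passes its speed limit or range.

## Working session

There is one attempt and no reset: what is moved stays moved. The work goes in short steps, Python scripts to look and compute and a tool call to move; the robot and the scene stay as the last step left them, time stands still between calls to the robot, and variables do not carry over. Pictures are saved under pics/ and viewed, at most 10 in all, crops included, and the job is handed in when it is done.

Besides the shell and the picture viewer there is one more tool, called after "Emit:" by a JSON object that holds its "method" and its "body", one argument or row to a line. drive_tool: Moves the arm, as the interface text tells. Its arguments: {"type":"object","properties":{"targets":{"type":"array"},"newtons":{"type":"number"}},"required":["targets"]}

```bash
mkdir -p pics; ls; cat > h.py <<'E'
import numpy as np, cv2
from workcell import read_state, cams, job, r
def pix(c,name): pass
def ray(cam,uv,info=None):
    i=info or cams.camera_info(cam); K=np.array(i["intrinsics"]);d=np.array(i["dist_coeffs"]);T=np.array(i["pose"])
    p=cv2.undistortPoints(np.array(uv,float).reshape(-1,1,2),K,d).reshape(-1,2)
    v=np.c_[p[:,0],-p[:,1],-np.ones(len(p))]@T[:3,:3].T
    return T[:3,3],v/np.linalg.norm(v,axis=1)[:,None]
def proj(cam,P,info=None):
    i=info or cams.camera_info(cam); K=np.array(i["intrinsics"]);d=np.array(i["dist_coeffs"]);T=np.array(i["pose"])
    q=(np.atleast_2d(P)-T[:3,3])@T[:3,:3]; q=q*[1,-1,-1]
    return cv2.projectPoints(q.reshape(-1,1,3),np.zeros(3),np.zeros(3),K,d)[0].reshape(-1,2)
def tri(obs):
    A=np.zeros((3,3));b=np.zeros(3)
    for cam,uv in obs:
        o,v=ray(cam,[uv]);v=v[0];M=np.eye(3)-np.outer(v,v);A+=M;b+=M@o
    return np.linalg.solve(A,b)
def save(a,n): cv2.imwrite("pics/"+n,cv2.cvtColor(a,cv2.COLOR_RGB2BGR))
E
python3 - <<'E'
from h import *
for n in ["scene","top"]:
    a=cams.camera(n); save(a,n+"0.png")
    print(n,np.round(np.array(cams.camera_info(n)["pose"]),3).tolist(),cams.camera_info(n)["intrinsics"])
    for t in ["pivot","lever","bail_bar","keeper_throat"]:
        for b in cams.boxes_of(n,t)[:3]: print(t,round(b["conf"],2),np.round(np.array(b["bbox"])*[560,420,560,420],1))
print(read_state()["time_s"],read_state()["tool_rot"],r.grip_point_offset)
E
```

```text
pics
scene [[0.5, -0.657, 0.565, 0.938], [0.866, 0.379, -0.325, -0.218], [-0.0, 0.652, 0.759, 0.723], [0.0, 0.0, 0.0, 1.0]] [[470.91380326   0.         288.36020625]
 [  0.         470.91380326 219.67354718]
 [  0.           0.           1.        ]]
pivot 0.58 [245.7 264.3  82.9 110.9]
lever 0.6 [227.5 239.9  46.4  66.5]
bail_bar 0.65 [230.  238.9  40.8  59.9]
top [[-0.006, 0.997, -0.078, 0.5], [-0.999, -0.009, -0.033, -0.019], [-0.033, 0.078, 0.996, 0.868], [0.0, 0.0, 0.0, 1.0]] [[460.16419633   0.         279.67258366]
 [  0.         460.16419633 217.09639199]
 [  0.           0.           1.        ]]
pivot 0.95 [332.9 214.6  53.   75.2]
lever 0.57 [339.6 235.3  40.1  31.4]
bail_bar 0.7 [339.9 241.   38.5  18.4]
keeper_throat 0.61 [325.6 190.1  17.8   8.5]
0.5 [-4.24998498e-05  9.92701275e-01  1.20599240e-01  1.94853593e-05] 0.0187
```

```bash
python3 - <<'E'
from h import *
a=cv2.imread("pics/scene0.png")[170:340,150:370];b=cv2.imread("pics/top0.png")[130:290,220:430]
cv2.imwrite("pics/sc.png",cv2.resize(a,(770,595),interpolation=2));cv2.imwrite("pics/tc.png",cv2.resize(b,(787,600),interpolation=2))
E
```

```text
(no output)
```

View pics/scene0.png

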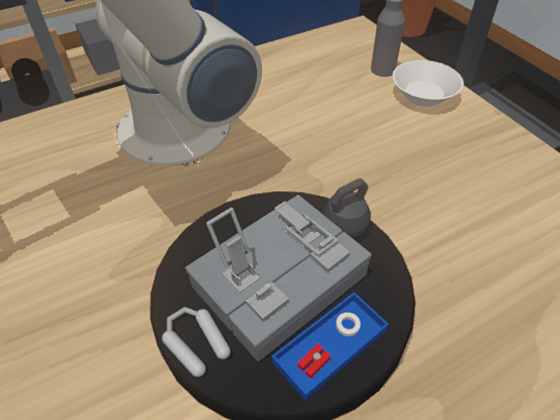

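View pics/sc.png

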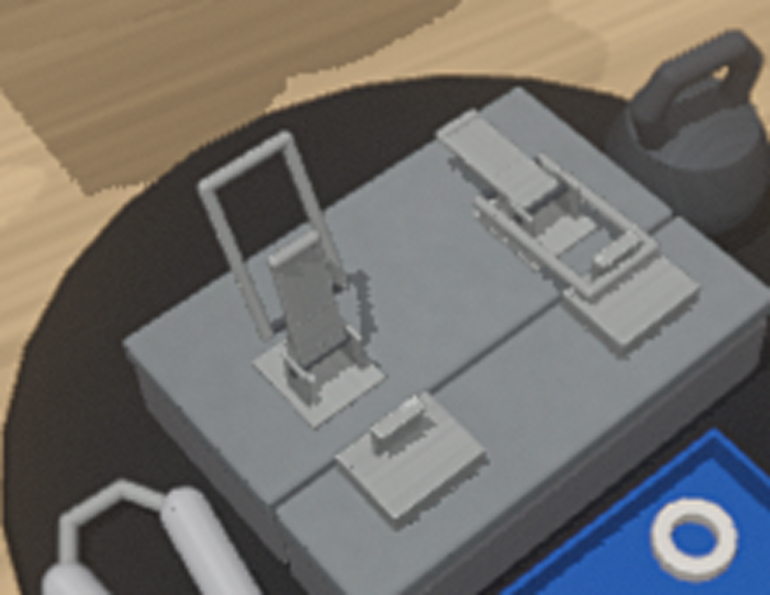

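View pics/tc.png

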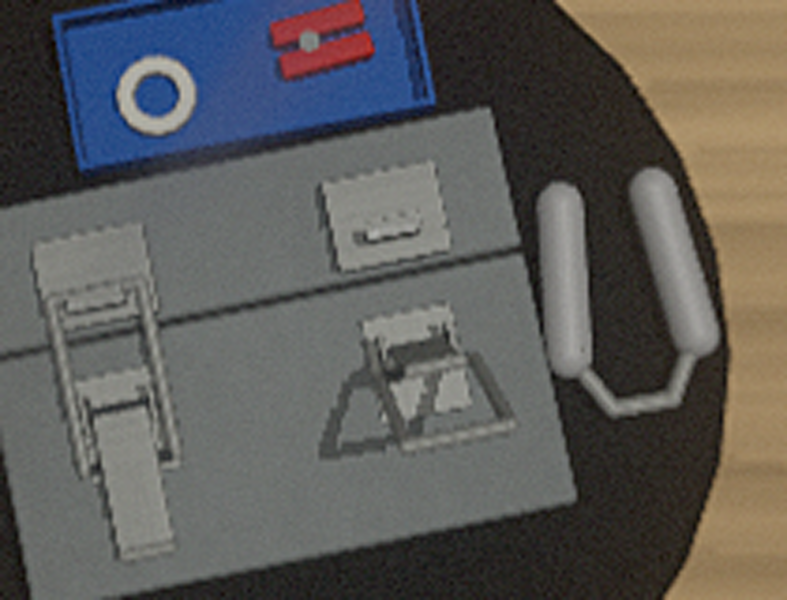

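The open latch is the one at the -y side, with its bail standing at scene (208,223) to (232,208). The shut latch lies to its +y side. Next I'll triangulate hand-read features.

```bash
python3 - <<'E'
from h import *
S=lambda u,v:("scene",(150+u/3.5,170+v/3.5))
T=lambda u,v:("top",(220+u/3.7476,130+v/3.75))
P={"bar-y":(S(203,187),T(513,425)),"bar+y":(S(287,133),T(402,443)),"lid":(S(125,343),T(575,497)),
"k--":(S(338,460),T(450,250)),"k+-":(S(400,523),T(435,163)),"k++":(S(487,452),T(322,183)),"k-+":(S(425,395),T(340,270)),
"b+-":(S(316,425),T(452,307)),"b++":(S(383,375),T(363,320)),
"hook-y":(S(374,432),T(420,228)),"hook+y":(S(424,398),T(360,236)),
"sk+-":(S(625,350),T(145,226)) if 0 else (S(627,350),T(155,312))}
for k,(a,b) in P.items():
    X=tri([a,b]);e=[np.round(proj(c,X)[0]-uv,1).tolist() for c,uv in (a,b)]
    print(k,np.round(X*1000,1),e)
E
```

```text
bar-y [ 513.4 -104.5  221. ] [[-0.8, 0.0], [-0.8, -0.3]]
bar+y [506.8 -63.3 224. ] [[-0.4, 0.0], [-0.4, -0.2]]
lid [ 483.9 -146.5  105.8] [[-0.7, 0.0], [-0.7, -0.3]]
k-- [592.3 -92.3 115.5] [[-1.0, 0.1], [-0.8, -0.3]]
k+- [631.4 -85.  116.1] [[-2.0, 0.1], [-1.6, -0.7]]
k++ [622.  -36.6 118.6] [[-0.9, 0.1], [-0.8, -0.4]]
k-+ [583.5 -44.6 117.3] [[-0.5, 0.0], [-0.4, -0.2]]
b+- [568.1 -92.4 109.7] [[-1.6, 0.1], [-1.4, -0.6]]
b++ [562.  -54.4 112.3] [[-0.6, 0.0], [-0.5, -0.2]]
hook-y [599.4 -77.6 135.9] [[-1.0, 0.1], [-0.8, -0.4]]
hook+y [596.  -52.  137.4] [[-0.9, 0.1], [-0.8, -0.4]]
sk+- [576.7  51.7  71.7] [[-8.7, 0.6], [-7.2, -4.1]]
```

```bash
cat >> h.py <<'E'
from scipy.spatial.transform import Rotation as Ro
def Rt(s=None):
    q=(s or read_state())["tool_rot"]; return Ro.from_quat([q[1],q[2],q[3],q[0]]).as_matrix()
def plan(goal,turn,n):
    "rows for a straight move to goal [m] with a tool turn, from the state now"
    s=read_state();R=Rt(s);d=(np.array(goal)-s["ee_pos"])*1000/n;out=[]
    for i in range(n):
        out.append(np.round(R.T@d,1).tolist());R=R@Ro.from_euler("z",turn/n).as_matrix()
    return out,round(turn/n,3)
yaw=0.18
def tocur():
    R=Rt();print("t",read_state()["time_s"],"pos",np.round(np.array(read_state()["ee_pos"])*1000,1),"tool y angle",round(np.arctan2(R[1,1],R[0,1]),3),"z",np.round(R[:,2],3),"F",np.round(read_state()["force"],1))
E
python3 - <<'E'
from h import *
tocur()
s=read_state();T=np.array(cams.camera_info("wrist")["pose"]);R=Rt(s)
print(np.round(R.T@(T[:3,3]-s["ee_pos"])*1000),np.round(R.T@T[:3,:3],2).tolist())
a,b=plan([.4725,-.091,.231],-1.509,16)
for x in a: print(x)
print(b)
E
```

```text
t 0.5 pos [ 149.7 -606.8  231.3] tool y angle -1.329 z [ 0.  0. -1.] F [-0.1 -0.4 -1.2]
[  73.   -0. -143.] [[0.0, 0.96, 0.28], [1.0, -0.0, 0.0], [0.0, 0.28, -0.96]]
[27.3, -26.5, 0.0]
[29.7, -23.8, 0.0]
[31.8, -20.9, 0.0]
[33.6, -17.8, 0.0]
[35.1, -14.5, 0.0]
[36.4, -11.2, 0.0]
[37.2, -7.7, 0.0]
[37.8, -4.2, 0.0]
[38.0, -0.6, 0.0]
[37.9, 3.0, 0.0]
[37.5, 6.6, 0.0]
[36.7, 10.1, 0.0]
[35.6, 13.5, 0.0]
[34.1, 16.8, 0.0]
[32.4, 19.9, 0.0]
[30.4, 22.9, 0.0]
-0.094
```

Emit:
{"method": "drive_tool", "body": {
  "targets": [
    [[27.3,-26.5,0],-0.094,1],
    [[29.7,-23.8,0],-0.094,1],
    [[31.8,-20.9,0],-0.094,1],
    [[33.6,-17.8,0],-0.094,1],
    [[35.1,-14.5,0],-0.094,1],
    [[36.4,-11.2,0],-0.094,1],
    [[37.2,-7.7,0],-0.094,1],
    [[37.8,-4.2,0],-0.094,1]
  ]
}}

```text
time_s: 1.5
ee_pos: [0.3118, -0.348, 0.2314]
tool_rot: [0.0, 0.878, 0.478, 0.0]
force: [-0.2, -0.0, 0.8]
width: -0.0001
grasp_force: 0.0
```

Emit:
{"method": "drive_tool", "body": {
  "targets": [
    [[38,-0.6,0],-0.094,1],
    [[37.9,3,0],-0.094,1],
    [[37.5,6.6,0],-0.094,1],
    [[36.7,10.1,0],-0.094,1],
    [[35.6,13.5,0],-0.094,1],
    [[34.1,16.8,0],-0.094,1],
    [[25,12,0],-0.094,1],
    [[10,5,0],-0.094,1]
  ]
}}

```text
time_s: 2.5
ee_pos: [0.4502, -0.1195, 0.2314]
tool_rot: [0.0, 0.641, 0.768, 0.0]
force: [0.2, 0.1, -0.2]
width: -0.0003
grasp_force: 0.0
```

```bash
python3 - <<'E'
from h import *
tocur(); print(read_state()["width"])
a=cams.camera("wrist");save(a,"w1.png")
for t in ["pivot","lever","bail_bar","keeper_throat"]:
    for b in cams.boxes_of("wrist",t)[:2]: print(t,round(b["conf"],2),np.round(np.array(b["bbox"])*[560,420,560,420],1))
np.save("w1.npy",np.array(cams.camera_info("wrist")["pose"]))
E
```

```text
t 2.5 pos [ 450.2 -119.5  231.4] tool y angle 0.18 z [ 0.  0. -1.] F [ 0.2  0.1 -0.2]
-0.00028641603871309903
pivot 0.91 [435.  201.1 139.3 110.9]
lever 0.77 [419.6 207.9  35.6 101.5]
lever 0.41 [404.3 205.   23.   98.9]
bail_bar 0.62 [405.8 205.8  21.2  99.3]
keeper_throat 0.57 [472.2 180.8  29.9  30.8]
```

View pics/w1.png

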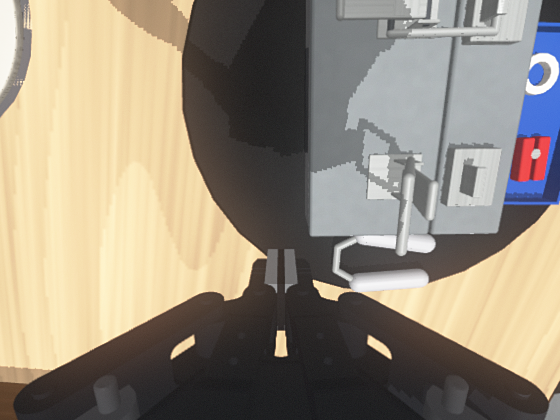

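The wrist view shows the lid edges vertical, so the yaw of 0.18 holds. The bail bar is at column 405 (rows 163 to 250), the lever end near (431,200) and the keeper hook near (470,180). I'll check my model against this.

```bash
python3 - <<'E'
from h import *
from scipy.optimize import least_squares
x=np.array([np.cos(yaw),np.sin(yaw),0]);y=np.array([-x[1],x[0],0]);z=np.array([0,0,1.])
S=lambda u,v:("scene",(150+u/3.5,170+v/3.5)); T=lambda u,v:("top",(220+u/3.7476,130+v/3.75)); W=lambda u,v:("wrist",(u,v))
pv=np.array([.5485,-.0738,.131]); L=lambda a,b,c:pv+(a*x+b*y+c*z)/1000
m={"bar-y":L(-40,-20,91),"bar+y":L(-40,20,91),"hookmid":L(50,0,6)}
print({k:np.round(proj(c,v)[0]).tolist() for k,v in m.items() for c in["wrist"]})
# bundle: bar ends from 3 views, lever end edge from scene+wrist
B={"bar-y":[S(203,187),T(513,425),W(402,250)],"bar+y":[S(287,133),T(402,443),W(408,163)],
 "k--":[S(338,460),T(450,250),W(446,204)],"k++":[S(487,452),T(322,183),W(500,149)],
 "k-+":[S(425,395),T(340,270),W(455,146)],"lev-y":[S(272,262),W(431,218)],"lev+y":[S(318,235),W(433,181)],
 "b++":[S(383,375),T(363,320),W(421,154)],"lid--":[S(125,343),T(575,497),W(309,235)]}
for k,o in B.items():
    X=tri(o);q=(X-pv)*1000
    print(k,np.round(X*1000,1),"latch",np.round([q@x,q@y,q@z],1),[np.round(proj(c,X)[0]-u,1).tolist() for c,u in o])
E
```

```text
{'bar-y': [400.0, 242.0], 'bar+y': [408.0, 170.0], 'hookmid': [473.0, 177.0]}
bar-y [ 514.2 -104.5  222.6] latch [-39.2 -24.1  91.6] [[-0.7, -0.3], [-0.6, -1.0], [-1.4, -0.4]]
bar+y [505.6 -61.4 221.5] latch [-40.   19.9  90.5] [[0.6, 0.1], [-1.9, 0.7], [-0.6, 6.7]]
k-- [593.3 -92.7 118.6] latch [ 40.7 -26.6 -12.4] [[-1.1, -0.4], [-0.4, -1.2], [-1.0, -0.9]]
k++ [622.5 -37.6 120.3] latch [ 79.3  22.4 -10.7] [[-1.4, 0.0], [-0.1, -0.8], [0.1, -2.0]]
k-+ [584.2 -44.4 119.3] latch [ 40.4  22.6 -11.7] [[-0.2, -0.4], [-0.5, -0.8], [-1.4, 0.9]]
lev-y [541.7 -89.9 194.3] latch [ -9.6 -14.6  63.3] [[-0.5, 0.1], [0.7, -1.0]]
lev+y [536.8 -67.  192. ] latch [-10.3   8.8  61. ] [[-0.6, 0.1], [0.8, -1.2]]
b++ [562.  -54.7 112.5] latch [ 16.7  16.4 -18.5] [[-0.7, 0.1], [-0.4, -0.3], [0.1, -0.5]]
lid-- [ 483.3 -146.9  105.4] latch [-77.2 -60.2 -25.6] [[-1.1, 0.0], [-0.4, 0.1], [1.0, -0.7]]
```

Emit:
{"method": "drive_tool", "body": {
  "targets": [
    [[12.5,9,0],0,1],
    [[12.5,9,0],0,1],
    [[0,9,0],0,1],
    [[0,0,10.7],0,1],
    [[0,0,10.7],0,1],
    [[0,8,0],0,1],
    [[0,8,0],0,1],
    [[0,0,0],0,1]
  ]
}}

```text
time_s: 3.75
ee_pos: [0.4885, -0.0887, 0.2101]
tool_rot: [0.0, 0.643, 0.766, 0.0]
force: [0.4, -0.1, -0.5]
width: -0.0001
grasp_force: 0.0
```

Emit:
{"method": "drive_tool", "body": {
  "targets": [
    [[0,6,0],0,1],
    [[0,6,0],0,1],
    [[0,6,0],0,1],
    [[0,6,0],0,1],
    [[0,6,0],0,1],
    [[0,6,0],0,1],
    [[0,6,0],0,1],
    [[0,5,0],0,1]
  ]
}}

```text
time_s: 4.75
ee_pos: [0.5343, -0.0804, 0.2099]
tool_rot: [-0.0, 0.643, 0.766, 0.0]
force: [0.1, -0.3, -0.5]
width: 0.0002
grasp_force: 0.0
```

```bash
python3 - <<'E'
from h import *
tocur(); d=np.array(read_state()["ee_pos"])*1000-[549,-76,129];print(d[0]*np.cos(yaw)+d[1]*np.sin(yaw),-d[0]*np.sin(yaw)+d[1]*np.cos(yaw),d[2])
a=cams.camera("scene");save(cv2.resize(a[150:340,130:370],(758,600)),"s2.png")
a=cams.camera("wrist");save(a,"w2.png")
E
```

```text
t 4.75 pos [534.3 -80.4 209.9] tool y angle 0.175 z [-0.  0. -1.] F [ 0.1 -0.3 -0.5]
-15.276275686297607 -1.7343332155148503 80.85723609641639
```

View pics/s2.png

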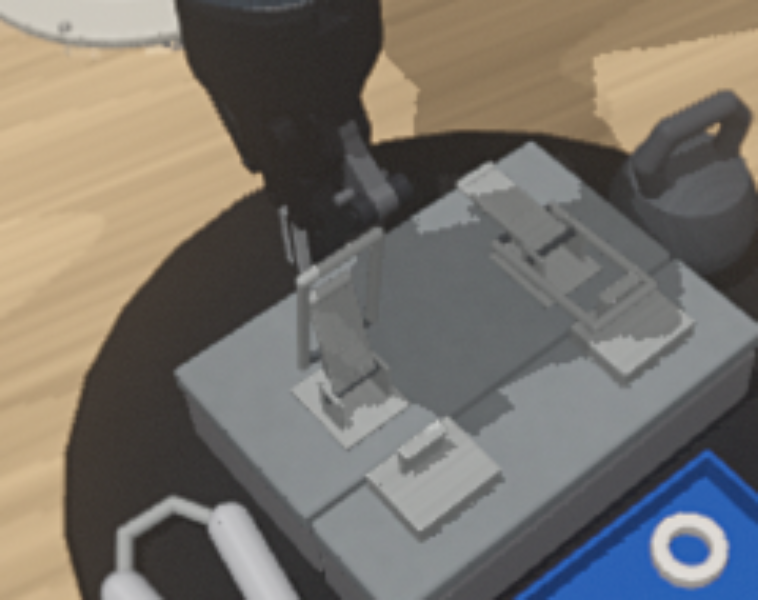

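The picture shows the bail pushed to about upright (bar at crop (300,280) to (378,235)), with the lever still standing behind it. I'll push a little further.

Emit:
{"method": "drive_tool", "body": {
  "targets": [
    [[0,5,0],0,1],
    [[0,5,0],0,1],
    [[0,4,0],0,1],
    [[0,0,0],0,1],
    [[0,0,0],0,1],
    [[0,0,0],0,1],
    [[0,0,0],0,1],
    [[0,0,0],0,1]
  ]
}}

```text
time_s: 5.85
ee_pos: [0.5476, -0.0781, 0.2099]
tool_rot: [-0.0, 0.643, 0.766, -0.0]
force: [0.3, 0.3, -0.5]
width: -0.0003
grasp_force: 0.0
```

```bash
python3 - <<'E'
from h import *
tocur()
a=cams.camera("scene");save(cv2.resize(a[150:340,130:370],(758,600)),"s3.png")
E
```

```text
t 5.85 pos [547.6 -78.1 209.9] tool y angle 0.175 z [-0. -0. -1.] F [ 0.3  0.3 -0.5]
```

View pics/s3.png

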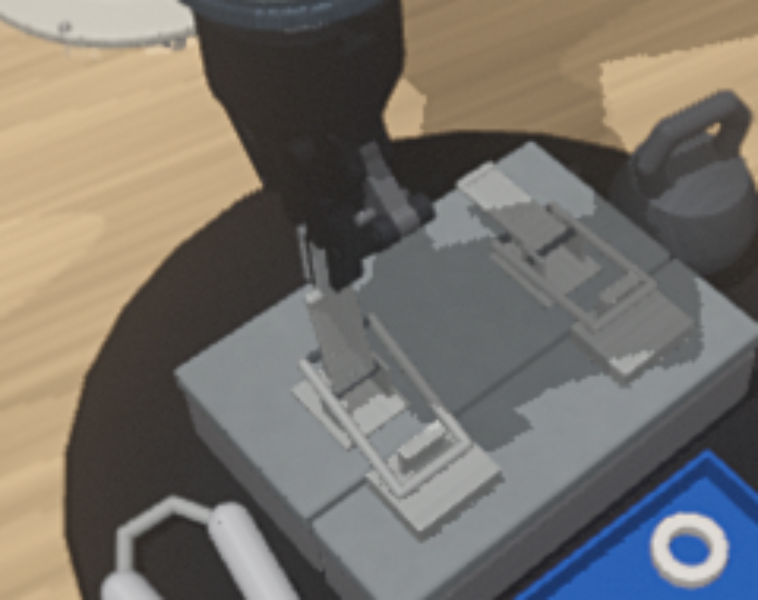

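The bail has dropped: its bar, at crop (400,487) to (468,440), lies beyond the hook, and the lever still stands. Now I'll bring the fingers to the lever's front face.

Emit:
{"method": "drive_tool", "body": {
  "targets": [
    [[0.9,9,0],0,1],
    [[0.9,9,0],0,1],
    [[0,9,0],0,1],
    [[0,0,10],0,1],
    [[0,0,10],0,1],
    [[0,0,11],0,1],
    [[0,-6,0],0,1],
    [[0,0,0],0,1]
  ]
}}

```text
time_s: 6.9
ee_pos: [0.5675, -0.0728, 0.179]
tool_rot: [-0.0, 0.643, 0.766, -0.0]
force: [-0.9, 0.6, -0.4]
width: 0.0
grasp_force: 0.0
```

```bash
cat >> h.py <<'E'
def lc():
    s=read_state();d=np.array(s["ee_pos"])*1000-[549,-76,129];c,n=np.cos(yaw),np.sin(yaw);f=s["force"]
    print("t",s["time_s"],"latch",np.round([d[0]*c+d[1]*n,-d[0]*n+d[1]*c,d[2]],1),"F",np.round([f[0]*c+f[1]*n,-f[0]*n+f[1]*c,f[2]],1))
E
python3 -c "
from h import *
lc()
a=cams.camera('scene');save(cv2.resize(a[150:340,130:370],(758,600)),'s4.png')"
```

```text
t 6.9 latch [18.8 -0.1 50. ] F [-0.7  0.7 -0.4]
```

View pics/s4.png

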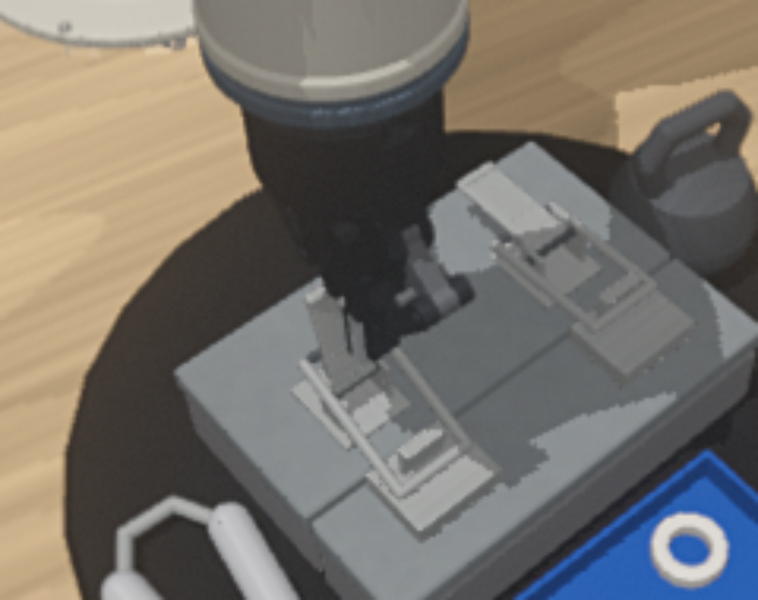

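```bash
python3 -c "
from h import *
p=np.array(read_state()['ee_pos']);f=lambda X:np.round((proj('scene',X)[0]-[130,150])*[758/240,600/190])
print(f(p),f(p+[0,0,.02]))
c,n=np.cos(yaw),np.sin(yaw)
for a,b,z in [(-10,-12,64),(-10,12,64),(19,-11,50),(19,11,50),(0,0,0),(4.5,-11,50),(33,-11,50)]: print((a,b,z),f(np.array([.549+(a*c-b*n)/1e3,-.076+(a*n+b*c)/1e3,.129+z/1e3])))
"
```

```text
[370. 345.] [367. 318.]
(-10, -12, 64) [307. 301.]
(-10, 12, 64) [350. 274.]
(19, -11, 50) [350. 358.]
(19, 11, 50) [389. 332.]
(0, 0, 0) [353. 382.]
(4.5, -11, 50) [331. 338.]
(33, -11, 50) [369. 378.]
```

Emit:
{"method": "drive_tool", "body": {
  "targets": [
    [[0,-9.8,0],0,1],
    [[0,-8,2],0,1],
    [[0,-8.7,3],0,1],
    [[0,-4.3,3],0,1],
    [[0,-4,2.5],0,1],
    [[0,-3,2.5],0,1],
    [[0,-2.8,2.5],0,1],
    [[0,0,0],0,1]
  ]
}}

```text
time_s: 7.95
ee_pos: [0.5282, -0.0799, 0.1634]
tool_rot: [0.0, 0.643, 0.766, 0.0]
force: [0.3, -0.2, 5.3]
width: 0.0001
grasp_force: 1.9
```

```bash
python3 -c "
from h import *
lc()
a=cams.camera('scene');save(cv2.resize(a[150:340,130:370],(758,600)),'s5.png')"
```

```text
t 7.95 latch [-21.1  -0.1  34.4] F [ 0.3 -0.3  5.3]
```

View pics/s5.png

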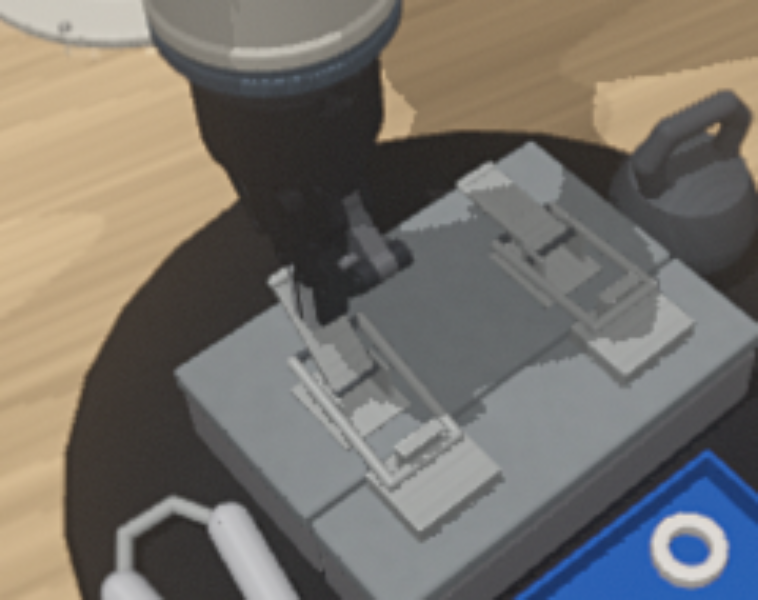

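The lever is tipping, with its end at crop (280,275). The bar at (390,480) to (462,437) is drawn against the far side of the hook. I'll carry on along the arc.

Emit:
{"method": "drive_tool", "body": {
  "targets": [
    [[0,-3,3],0,1],
    [[0,-3,4],0,1],
    [[0,-3,5],0,1],
    [[0,-3,6],0,1],
    [[0,-2.5,6],0,1],
    [[0,-1.5,5],0,1],
    [[0,-1,3.5],0,1],
    [[0,0,0],0,1]
  ]
}}

```text
time_s: 9.0
ee_pos: [0.5121, -0.0825, 0.1332]
tool_rot: [0.001, 0.643, 0.766, 0.001]
force: [-10.6, 5.6, 49.9]
width: 0.0001
grasp_force: 25.2
```

```bash
python3 -c "
from h import *
lc()"
```

```text
t 9.0 latch [-37.4   0.2   4.2] F [-9.5  7.4 49.9]
```

Emit:
{"method": "drive_tool", "body": {
  "targets": [
    [[0,0,-4],0,1],
    [[0,0,-8],0,1],
    [[0,0,-15],0,1],
    [[0,0,-20],0,1],
    [[0,0,-30],0,1],
    [[0,-20,-30],0,1],
    [[0,-25,-10],0,1],
    [[0,0,0],0,1]
  ]
}}

```text
time_s: 10.0
ee_pos: [0.4662, -0.0907, 0.2493]
tool_rot: [0.001, 0.643, 0.766, 0.0]
force: [1.0, 0.1, -0.1]
width: -0.0001
grasp_force: 0.0
```

Emit:
{"method": "drive_tool", "body": {
  "targets": [
    [[0,-25,0],0,1],
    [[0,-25,0],0,1],
    [[0,-20,0],0,1],
    [[0,0,0],0,1],
    [[0,0,0],0,1],
    [[0,0,0],0,1],
    [[0,0,0],0,1],
    [[0,0,0],0,1]
  ]
}}

```text
time_s: 11.0
ee_pos: [0.3983, -0.1026, 0.2478]
tool_rot: [-0.0, 0.643, 0.766, 0.0]
force: [-0.2, 0.5, 0.1]
width: -0.0
grasp_force: 0.0
```

```bash
python3 -c "
from h import *
lc()
a=cams.camera('scene');save(cv2.resize(a[150:340,130:370],(758,600)),'s6.png')"
```

```text
t 11.0 latch [-153.1    0.8  118.8] F [-0.1  0.5  0.1]
```

View pics/s6.png

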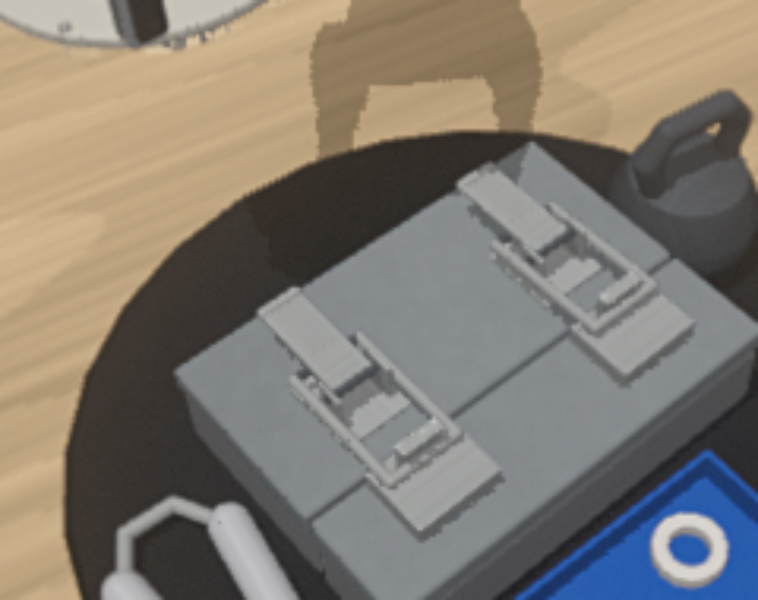

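The lever lies flat (crop (265,305) to (365,370)) and the bar is behind the hook at (390,475) to (460,435). It matches the shut latch, and the robot is clear.

```bash
python3 -c "
from h import *
print(job.close_job())"
```

```text
the job is handed in; nothing more can be done
None
```

The open latch is fastened: the bail bar sits behind the keeper hook and the lever lies flat, staying shut with the robot clear; the job was handed in at about 11 s.

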